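Heft the sealed canisters and hold up the one that was packed too heavy

ROBOT

A 7-joint arm with a two-finger parallel gripper is mounted at the origin on the work surface. World frame = base frame: x ahead of the robot, y to its left, z up, the work surface at z = 0. Lengths are in mm, angles in degrees, forces in N, time in s.
With the tool pointing down it reaches from about 425 to 825 mm from the base axis. Payload 3.6 kg.
Tool frame: the origin (TCP) lies on the centre line of the jaws, within the pads' length; the fingertips stand 25 mm ahead of it and the grasp point (between the pads) lies 6 mm ahead of it; z points along the fingers, y is the line along which they close (so a half turn about z gives the same grasp; the last joint's range is limited). The gripper opens to 85 mm and grips with 20 to 120 N. Pads are 22 mm wide; open, the fingers measure 114 mm over their backs; the gripper's body (76 mm by 85 mm) begins 54 mm behind the grasp point. The pads swing forward as they close: fully open they stand 13 mm farther back than shut.
Start: joints at [72.451, 35.231, -0.722, 81.555, 0.464, 63.22, -2.315], TCP at [179.519, -624.688, 225.097] pointing down, gripper open.
Joint ranges: [-178.69, 178.69], [-17.37, 117.87], [-77.05, 75.6], [15.02, 138.74], [-78.02, 258.01], [0.78, 113.62], [-162.83, 162.83]. Speed limits (degrees/s): [159.86, 159.86, 180, 180, 180, 180, 180].

INTERFACE

Orientations are given as a 3x3 rotation matrix whose columns are the frame's x, y, z axes.
In Python, from rig import get_state, grab_frame, camera_info, workorder gives the robot as it stands.
- The arm moves only by the tool arm_command, never from a script. Its argument "moves" is a list that holds one entry, the list of rows, each a list of 5 numbers: the opening, from 0 (shut) to 1 (fully open), then the shift along the tool's x, y, z in cm, then the turn about the tool's z in degrees. In form: [[[claw, x, y, z, spin], ...]]. A call has 1 to 10 rows; each row shifts and turns the commanded pose from where the row before left it, along the tool's axes as they then stand; what a row does not reach is not made up. A row lasts 1/8 s, in which the tool goes at most 62.5 mm and 10.7 degrees, less where a joint would pass 70% of its speed; a pose out of reach is approached as far as the arm can. A call is refused whole if a number of a shift passes 6.25 or a number of a turn 10.7, either way. A call with a gripper value outside its range is refused whole. The fingers move at their own pace and stop on an object; "newtons" is the grip in N (left out, the last holds). Time passes only in rows, so rows that do not move let the fingers close. It gives the time, the measured TCP pose, the force, the opening and the grip force at its end, in the units of the state.
- get_state(): the state, without advancing time (a new reading comes with each control period).
- grab_frame(name): name is "scene" or "top"; returns (picture, depth): 384x512x3 uint8, red, green, blue; 384x512 float32, mm along the optical axis (not along the pixel's ray), 0 where there is no reading.
- camera_info(name): a dict with "intrinsics" (3x3 intrinsics, pixels), "T" (4x4, takes a point from camera to world coordinates). Camera axes: x right, y up, looking along -z (the intrinsics and any distortion apply to the point x, -y, -z); pixel columns grow to the right and rows downward; lengths in mm; the calibration is good to about 2 mm. A picture is of the moment at which its call begins. camera_info takes no time and is no camera call.
- workorder.finish_job(): hands the job in; it is judged then, once.
The state is a dict: "time": time; "joint_positions": joint angles; "joint_vel": joint speeds; "joint_efforts": joint torques, N m; "position": TCP position; "ee_rot": TCP orientation; "wrist_force": force on the tool from outside, world axes, zero at the start; "wrist_torque": the same for the moment, N m; "width": finger opening in mm; "grasp_force": force on a finger pad.
Only numpy, scipy, OpenCV 4.12 (cv2) and the standard library are available. Lean on these libraries where they do the work, as an engineer would, in place of code of your own. Each camera call takes 0.05 s, during which the arm holds its last target. There are 200 camera calls.

TASK

One of the three identical closed canisters in the packing tray still has a metal tool sealed inside: find it by weight. Heft them one at a time, going from the robot's left to its right, lifting each upright a few centimetres clear of the tray over its own pocket and setting the light ones back (not dropped) into the pocket they came from. Finish while holding the heaviest up in the gripper, upright and still, at least 10 cm above the table, with the other two standing in their pockets and the mug, mallet and tape roll left where they are.

Things in the scene. Friction and masses are not known exactly. Their poses are not given: they have to be found in the camera images.
- tin_a: closed pale-green metal canister, plain cylinder 64 mm across and 110 mm tall, lid fixed on; grip it anywhere on its plain side. Origin: centre of its underside, z up along its axis. It starts upright in one of the tray's pockets (which one varies). 0.24 to 0.81 kg: looks the same as the other two, but one of the three is at least 0.2 kg heavier than either other
- tin_b: closed pale-green metal canister, plain cylinder 64 mm across and 110 mm tall, lid fixed on; grip it anywhere on its plain side. Origin: centre of its underside, z up along its axis. It starts upright in one of the tray's pockets (which one varies). 0.24 to 0.81 kg: looks the same as the other two, but one of the three is at least 0.2 kg heavier than either other
- tin_c: closed pale-green metal canister, plain cylinder 64 mm across and 110 mm tall, lid fixed on; grip it anywhere on its plain side. Origin: centre of its underside, z up along its axis. It starts upright in one of the tray's pockets (which one varies). 0.24 to 0.81 kg: looks the same as the other two, but one of the three is at least 0.2 kg heavier than either other
- tray: grey packing insert, fixed, 124 x 372 mm, 18 mm high; three round pockets 70 mm across, 12 mm deep (floor 6 mm above the table) in a row, at y = +122, 0 and -122 mm in its frame. Origin: centre of its underside, on the table; y along the row, +y end always on the robot's left; x across the row, away from the robot
- mug: bystander: white mug 84 mm across, 90 mm tall, with a handle, standing beyond the tray. Origin: centre of its underside
- mallet: bystander: steel hammer about 220 mm long lying beyond the tray, roughly along the row. Origin: on its underside, handle to its own -x
- tape: bystander: roll of tape lying flat, 90 mm across, 24 mm high, on the robot's side of the tray. Origin: centre of its underside
There are look-alikes about, which are no part of the job. What is shaped like the tin_a but orange is not meant.

How it is judged (in metres and radians):
On the way, in this order (a step that is already met when the one before it is completed fails the run):
1. the canister in the robot's left pocket is held clear of the tray, over its pocket (((height (world z) of tin_a above 0.035 m and contact force between tin_a and the fingers above 0.5 N and y of tin_a in the frame of tray between 0.061 and 0.183 m) or (height (world z) of tin_b above 0.035 m and contact force between tin_b and the fingers above 0.5 N and y of tin_b in the frame of tray between 0.061 and 0.183 m) or (height (world z) of tin_c above 0.035 m and contact force between tin_c and the fingers above 0.5 N and y of tin_c in the frame of tray between 0.061 and 0.183 m))), for 0.2 s.
2. the canister in the middle pocket is held clear of the tray, over its pocket (((height (world z) of tin_a above 0.035 m and contact force between tin_a and the fingers above 0.5 N and y of tin_a in the frame of tray between -0.061 and 0.061 m) or (height (world z) of tin_b above 0.035 m and contact force between tin_b and the fingers above 0.5 N and y of tin_b in the frame of tray between -0.061 and 0.061 m) or (height (world z) of tin_c above 0.035 m and contact force between tin_c and the fingers above 0.5 N and y of tin_c in the frame of tray between -0.061 and 0.061 m))), for 0.2 s.
3. the canister in the robot's right pocket is held clear of the tray, over its pocket (((height (world z) of tin_a above 0.035 m and contact force between tin_a and the fingers above 0.5 N and y of tin_a in the frame of tray between -0.183 and -0.061 m) or (height (world z) of tin_b above 0.035 m and contact force between tin_b and the fingers above 0.5 N and y of tin_b in the frame of tray between -0.183 and -0.061 m) or (height (world z) of tin_c above 0.035 m and contact force between tin_c and the fingers above 0.5 N and y of tin_c in the frame of tray between -0.183 and -0.061 m))), for 0.2 s.
At the end, for the whole second after the job is handed in: Heaviest canister held by the fingers alone, underside over 100 mm above the table, within 0.3 rad of upright, below 50 mm/s; the other two (each weighs under 4.7 N on the tray) at rest within 12 mm of where they started and 0.08 rad of upright (((height (world z) of tin_a above 0.1 m and angle between tin_a's own z axis and vertical below 0.3 rad and linear speed of tin_a below 0.05 m/s and contact force between tin_a and the fingers above 2 N and contact force between tin_a and tray below 0.1 N and contact force between tin_a and tin_b below 0.1 N and contact force between tin_a and tin_c below 0.1 N and contact force between tin_a and mug below 0.1 N and contact force between tin_a and mallet below 0.1 N and contact force between tin_a and tape below 0.1 N and contact force between each of tin_b, tin_c and tray below 4.7 N and distance of each of tin_b, tin_c from where it was at the start of the episode below 0.012 m and angle between each of tin_b, tin_c's own z axis and vertical below 0.08 rad and linear speed of each of tin_b, tin_c below 0.02 m/s) or (height (world z) of tin_b above 0.1 m and angle between tin_b's own z axis and vertical below 0.3 rad and linear speed of tin_b below 0.05 m/s and contact force between tin_b and the fingers above 2 N and contact force between tin_b and tray below 0.1 N and contact force between tin_b and tin_a below 0.1 N and contact force between tin_b and tin_c below 0.1 N and contact force between tin_b and mug below 0.1 N and contact force between tin_b and mallet below 0.1 N and contact force between tin_b and tape below 0.1 N and contact force between each of tin_a, tin_c and tray below 4.7 N and distance of each of tin_a, tin_c from where it was at the start of the episode below 0.012 m and angle between each of tin_a, tin_c's own z axis and vertical below 0.08 rad and linear speed of each of tin_a, tin_c below 0.02 m/s) or (height (world z) of tin_c above 0.1 m and angle between tin_c's own z axis and vertical below 0.3 rad and linear speed of tin_c below 0.05 m/s and contact force between tin_c and the fingers above 2 N and contact force between tin_c and tray below 0.1 N and contact force between tin_c and tin_a below 0.1 N and contact force between tin_c and tin_b below 0.1 N and contact force between tin_c and mug below 0.1 N and contact force between tin_c and mallet below 0.1 N and contact force between tin_c and tape below 0.1 N and contact force between each of tin_a, tin_b and tray below 4.7 N and distance of each of tin_a, tin_b from where it was at the start of the episode below 0.012 m and angle between each of tin_a, tin_b's own z axis and vertical below 0.08 rad and linear speed of each of tin_a, tin_b below 0.02 m/s))); the arm keeps its last pose, push and grip.
It fails at once if a bystander is moved by more than 30 mm (distance of any of mug, mallet, tape from where it was at the start of the episode above 0.03 m).
It fails at once if a canister is tipped by more than 0.6 rad (angle between any of tin_a, tin_b, tin_c's own z axis and vertical above 0.6 rad).
It fails at once if a canister is dropped: out of the fingers with its underside more than 35 mm above the table ((height (world z) of tin_a above 0.035 m and contact force between tin_a and the fingers below 0.05 N) or (height (world z) of tin_b above 0.035 m and contact force between tin_b and the fingers below 0.05 N) or (height (world z) of tin_c above 0.035 m and contact force between tin_c and the fingers below 0.05 N)).
It also fails if it takes over 64 s, if anything falls off the work surface, if the arm or the gripper's body presses on something with over 40 N, if the wrist force passes 120 N, or if a joint passes its speed limit or range.

## Working session

There is one attempt and no reset: what is moved stays moved. The work goes in short steps, Python scripts to look and compute and a tool call to move; the robot and the scene stay as the last step left them, time stands still between calls to the robot, and variables do not carry over. Pictures are saved under pics/ and viewed, at most 10 in all, crops included, and the job is handed in when it is done.

Besides the shell and the picture viewer there is one more tool, called after "Call:" as a command line: name --argument value ..., lists and objects as JSON in quotes. arm_command: Moves the arm, as the interface text tells. Its arguments: {"type":"object","properties":{"moves":{"type":"array"},"newtons":{"type":"number"}},"required":["moves"]}

```bash
mkdir -p pics
python3 - <<'E'
from rig import get_state, grab_frame, camera_info
import cv2,numpy as np
s=get_state();print({k:np.round(v,3).tolist() for k,v in s.items()})
for n in("scene","top"):
    p,d=grab_frame(n);cv2.imwrite(f"pics/{n}0.png",p[:,:,::-1]);np.save(f"{n}0.npy",d);c=camera_info(n);print(n,np.round(c["intrinsics"],1).tolist(),np.round(c["T"],3).tolist(),[k for k in c])
E
```

```text
{'time': 0.0, 'joint_positions': [72.449, 35.291, -0.723, 81.642, 0.463, 63.22, -2.315], 'joint_vel': [-0.075, 0.126, 0.122, 0.032, 0.012, -0.012, 0.005], 'joint_efforts': [-0.0, -46.922, 0.259, -17.104, 0.01, 0.01, 0.0], 'position': [179.324, -623.947, 223.917], 'ee_rot': [[0.961, 0.276, -0.001], [0.276, -0.961, 0.003], [-0.0, -0.003, -1.0]], 'wrist_force': [-0.521, -0.328, 0.252], 'wrist_torque': [0.008, 0.018, -0.037], 'grasp_force': 0.0, 'width': 85.309}
scene [[404.2, 0.0, 252.6], [0.0, 404.2, 189.9], [0.0, 0.0, 1.0]] [[0.824, -0.475, 0.308, 828.754], [0.566, 0.701, -0.433, -379.297], [-0.01, 0.531, 0.847, 759.306], [0.0, 0.0, 0.0, 1.0]] ['intrinsics', 'T']
top [[486.6, 0.0, 262.1], [0.0, 486.6, 205.4], [0.0, 0.0, 1.0]] [[0.017, 0.981, -0.194, 349.824], [-0.999, 0.022, 0.026, 19.635], [0.03, 0.193, 0.981, 1167.497], [0.0, 0.0, 0.0, 1.0]] ['intrinsics', 'T']
```

View pics/top0.png

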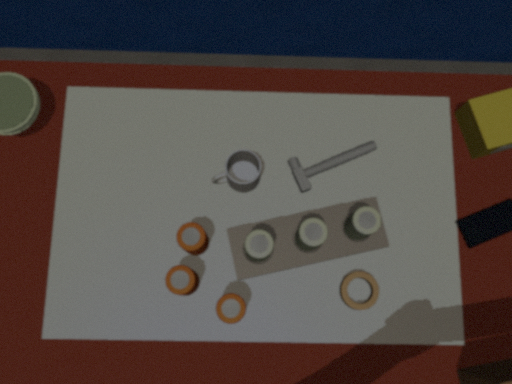

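View pics/scene0.png

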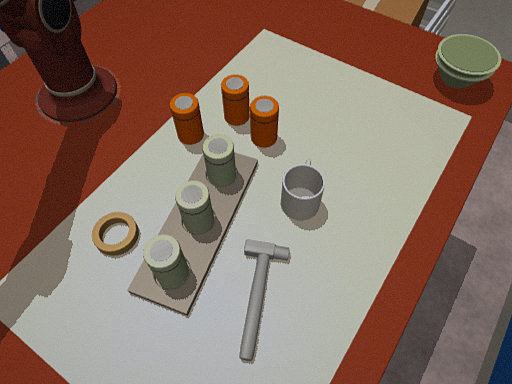

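The top view shows green tins with lids at about (260,243), (313,231) and (366,220). The mug is at (243,171), the mallet head at (300,172) and the tape at (360,290). Orange cans are at (192,237), (181,279) and (231,307).

```bash
cat > h.py <<'E'
import numpy as np,cv2
from rig import camera_info
def cloud(n,d):
    c=camera_info(n);K=c["intrinsics"];T=np.array(c["T"]);v,u=np.indices(d.shape)
    p=np.stack([(u-K[0][2])*d/K[0][0],-(v-K[1][2])*d/K[1][1],-d],-1)
    return p@T[:3,:3].T+T[:3,3]
E
python3 - <<'E'
from h import *
names=dict(L=(260,243),M=(313,231),R=(366,220),o1=(192,237),o2=(181,279),o3=(231,307))
P=cloud("top",np.load("top0.npy"))
S=cloud("scene",np.load("scene0.npy"))
for n,(u,v) in names.items():
    q=P[v-25:v+26,u-25:u+26].reshape(-1,3);q=q[(q[:,2]>105)&(q[:,2]<130)]
    c,r=cv2.minEnclosingCircle(q[:,:2].astype(np.float32))
    s=S.reshape(-1,3);s=s[(np.hypot(*(s[:,:2]-c).T)<45)&(s[:,2]>108)&(s[:,2]<128)]
    cs=cv2.minEnclosingCircle(s[:,:2].astype(np.float32)) if len(s) else 0
    print(n,np.round(c),round(r,1),len(q),np.median(q[:,2]),cs,len(s))
for n,(u,v) in dict(mug=(243,171),head=(300,172),tape=(345,290),hand=(340,160),table=(150,150)).items(): print(n,P[v,u].round())
q=P.reshape(-1,3);q=q[(q[:,2]>14)&(q[:,2]<22)&(q[:,0]>300)&(q[:,0]<600)&(q[:,1]<150)]
h=cv2.minAreaRect(q[:,:2].astype(np.float32));print(h)
q=P[195:280,225:392].reshape(-1,3);q=q[(q[:,2]>13)&(q[:,2]<23)];print(cv2.minAreaRect(q[:,:2].astype(np.float32)))
E
```

```text
L [474.  -3.] 32.2 677 115.10213021458117 ((474.826171875, -3.151820182800293), 33.0429801940918) 657
M [ 502. -122.] 32.0 664 114.96038955943129 ((504.18194580078125, -121.34403991699219), 32.28086471557617) 805
R [ 531. -240.] 32.2 654 115.1632983286687 ((533.29443359375, -239.27223205566406), 32.18006896972656) 1015
o1 [487. 145.] 31.9 641 109.06421778108779 ((488.3171691894531, 146.0519561767578), 32.37879180908203) 453
o2 [394. 165.] 31.8 683 109.13972176534571 ((395.4766845703125, 166.06436157226562), 32.510498046875) 397
o3 [335.  54.] 31.8 695 109.14238251809161 ((337.2392883300781, 55.18610763549805), 31.871706008911133) 419
mug [667.  38.  -1.]
head [ 661. -102.   24.]
tape [ 380. -207.   25.]
hand [ 694. -200.   23.]
table [715. 270.  -1.]
((468.99163818359375, -234.04949951171875), (759.5068359375, 263.5165100097656), 88.76407623291016)
((469.7037658691406, -130.4200439453125), (192.45831298828125, 372.598388671875), 13.531859397888184)
```

Call:
arm_command --moves '[[[1, 4.1, -2, 0, 2.4], [1, 4.1, -2, 0, 0], [1, 4.1, -2, 0, 0], [1, 4.1, -2, 0, 0], [1, 4.1, -2, 0, 0], [1, 4.1, -2, 0, 0], [1, 4.1, -2, 0, 0], [1, 4.1, -2, 0, 0], [1, 4.1, -2, 0, 0], [1, 4.1, -2, 0, 0]]]' --newtons 50

```text
time: 1.35
position: [530.3, -331.1, 224.6]
ee_rot: [[0.972, 0.236, -0.001], [0.236, -0.972, 0.0], [-0.001, -0.001, -1.0]]
wrist_force: [0.4, -0.5, 0.9]
width: 85.5
grasp_force: 0.0
```

Call:
arm_command --moves '[[[1, 0.3, -3.7, 0, 0], [1, 0.3, -3.7, 0, 0], [1, 0.3, -3.7, 0, 0], [1, 0.3, -3.7, 0, 0], [1, 0.3, -3.7, 0, 0], [1, 0.3, -3.7, 0, 0], [1, 0.3, -3.7, 0, 0], [1, 0.3, -3.7, 0, 0], [1, 0, -3.5, 0, 0], [1, 0, 0, 0, 0]]]'

```text
time: 2.6
position: [473.9, -1.6, 224.9]
ee_rot: [[0.97, 0.242, -0.001], [0.242, -0.97, 0.002], [-0.001, -0.002, -1.0]]
wrist_force: [0.0, -0.5, -0.4]
width: 85.6
grasp_force: 0.0
```

```bash
cat >> h.py <<'E'
from rig import get_state
TG=dict(L=(474.5,-3),M=(503,-121.7),R=(532,-239.7))
def go(n,z):
    s=get_state();R=np.array(s["ee_rot"]);p=np.array(s["position"])
    a=np.degrees(np.arctan2(R[1,0],R[0,0]))
    print("t",s["time"],"p",p.round(1),"shift cm",(R.T@(np.array([*TG[n],z])-p)/10).round(2),"spin",round(a-13.65,2),"tilt",R[:,2].round(3),"F",np.round(s["wrist_force"],2),"w",round(s["width"],1),"g",round(s["grasp_force"],1))
E
python3 -c "from h import *;go('L',82)"
```

```text
t 2.6 p [473.9  -1.6 224.9] shift cm [ 0.03  0.18 14.29] spin 0.35 tilt [-0.001  0.002 -1.   ] F [ 0.   -0.53 -0.4 ] w 85.6 g 0.0
```

Call:
arm_command --moves '[[[1, 0, 0.15, 2.5, 0.3], [1, 0, 0, 2.5, 0], [1, 0, 0, 2.5, 0], [1, 0, 0, 2.5, 0], [1, 0, 0, 2, 0], [1, 0, 0, 1.3, 0], [1, 0, 0, 1, 0], [1, 0, 0, 0, 0], [1, 0, 0, 0, 0]]]'

```text
time: 3.72
position: [475.7, -6.4, 82.6]
ee_rot: [[0.973, 0.231, 0.001], [0.231, -0.973, 0.0], [0.001, 0.0, -1.0]]
wrist_force: [-0.3, 0.2, -0.0]
width: 85.1
grasp_force: 0.0
```

Run:
```python
from h import *
from rig import grab_frame
go('L',82)
p,d=grab_frame("scene");cv2.imwrite("pics/s1.png",cv2.resize(p[90:310,90:340,::-1],None,fx=2.6,fy=2.6))
```

```text
t 3.725 p [475.7  -6.4  82.6] shift cm [-0.04 -0.36  0.06] spin -0.32 tilt [ 0.001  0.    -1.   ] F [-0.3   0.24 -0.03] w 85.1 g 0.0
```

View pics/s1.png

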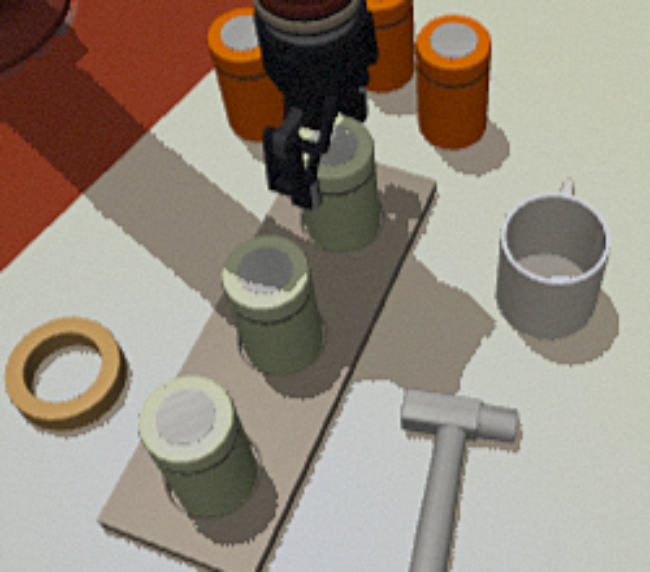

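The gripper straddles the left tin (crop about (340,160)), a few mm off along the row. I'll correct that and close.

Call:
arm_command --moves '[[[1, 0, -0.3, 0, -0.2], [1, 0, 0, 0, 0], [0.9, 0, 0, 0, 0], [0.8, 0, 0, 0, 0], [0.75, 0, 0, 0, 0], [0.6, 0, 0, 0, 0], [0.5, 0, 0, 0, 0], [0, 0, 0, 0, 0], [0, 0, 0, 0, 0], [0, 0, 0, 0, 0]]]'

```text
time: 5.03
position: [474.5, -2.9, 82.5]
ee_rot: [[0.972, 0.234, 0.0], [0.234, -0.972, 0.001], [0.0, -0.001, -1.0]]
wrist_force: [-2.0, 1.5, 5.0]
width: 62.4
grasp_force: 54.0
```

```bash
python3 -c "from h import *;go('L',82)"
```

```text
t 5.025 p [474.5  -2.9  82.5] shift cm [-0.    0.01  0.05] spin -0.09 tilt [ 0.     0.001 -1.   ] F [-1.95  1.47  4.99] w 62.4 g 54.0
```

Call:
arm_command --moves '[[[0, 0, 0, -0.6, 0], [0, 0, 0, -1, 0], [0, 0, 0, -1.2, 0], [0, 0, 0, -1.2, 0], [0, 0, 0, -1, 0], [0, 0, 0, -0.5, 0], [0, 0, 0, 0, 0], [0, 0, 0, 0, 0], [0, 0, 0, 0, 0]]]'

```text
time: 6.15
position: [474.2, -3.5, 136.7]
ee_rot: [[0.972, 0.234, -0.001], [0.234, -0.972, 0.0], [-0.001, -0.0, -1.0]]
wrist_force: [-0.4, -0.2, -3.3]
width: 62.7
grasp_force: 55.3
```

Call:
arm_command --moves '[[[0, 0, 0, 0, 0], [0, 0, 0, 0, 0], [0, 0, 0, 0, 0], [0, 0, 0, 0, 0]]]'

```text
time: 6.65
position: [474.6, -3.4, 137.1]
ee_rot: [[0.972, 0.234, 0.0], [0.234, -0.972, 0.0], [0.0, -0.0, -1.0]]
wrist_force: [-0.4, -0.3, -2.8]
width: 62.4
grasp_force: 55.3
```

Run:
```python
from h import *
from rig import grab_frame
go('L',137)
p,d=grab_frame("scene");cv2.imwrite("pics/s2.png",cv2.resize(p[60:310,90:340,::-1],None,fx=2.3,fy=2.3))
go('L',137)
```

```text
t 6.65 p [474.6  -3.4 137.1] shift cm [ 0.01 -0.04  0.01] spin -0.12 tilt [ 0.  0. -1.] F [-0.35 -0.26 -2.8 ] w 62.4 g 55.3
t 6.7 p [474.5  -3.4 137.1] shift cm [ 0.01 -0.04  0.01] spin -0.11 tilt [ 0.  0. -1.] F [ 0.15 -0.53 -4.11] w 62.8 g 55.3
```

View pics/s2.png

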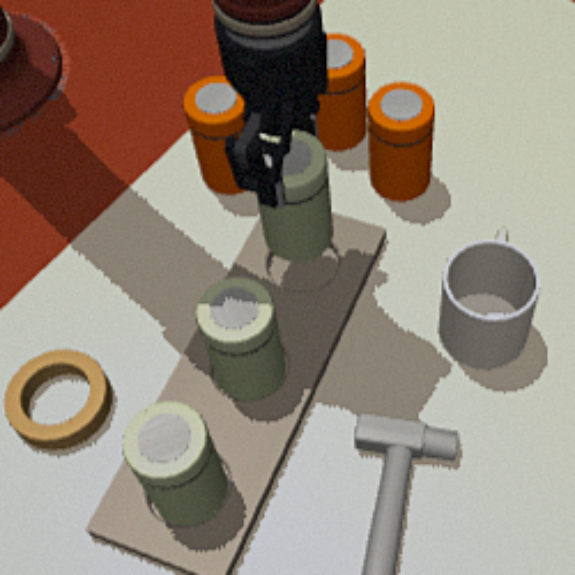

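The left tin is up and upright over its pocket (crop about (298,200)), with the empty pocket visible below. Next I'll average the weight using camera ticks.

```bash
cat >> h.py <<'E'
def weigh(n=12):
    from rig import grab_frame
    f=[]
    for _ in range(n): grab_frame("top"); f.append(get_state()["wrist_force"][2])
    print("Fz",np.mean(f).round(2),"sd",np.std(f).round(2))
E
python3 -c "from h import *;weigh();go('L',82.5)"
```

```text
Fz -3.39 sd 0.51
t 7.3 p [474.5  -3.4 137.2] shift cm [ 0.01 -0.04  5.47] spin -0.12 tilt [ 0.  0. -1.] F [ 0.41 -0.02 -4.05] w 62.6 g 55.3
```

Call:
arm_command --moves '[[[0, 0, 0, 1, 0], [0, 0, 0, 1.2, 0], [0, 0, 0, 1.2, 0], [0, 0, 0, 1, 0], [0, 0, 0, 0.6, 0], [0, 0, 0, 0.3, 0], [0, 0, 0, 0.15, 0], [0, 0, 0, 0, 0], [0, 0, 0, 0, 0]]]'

```text
time: 8.43
position: [474.7, -3.4, 82.9]
ee_rot: [[0.972, 0.234, 0.001], [0.234, -0.972, 0.0], [0.001, 0.0, -1.0]]
wrist_force: [-0.3, -0.1, -3.3]
width: 62.4
grasp_force: 55.6
```

Call:
arm_command --moves '[[[0, 0, 0, 0.1, 0], [0, 0, 0, 0, 0], [0, 0, 0, 0, 0]]]'

```text
time: 8.8
position: [475.0, -3.4, 82.5]
ee_rot: [[0.972, 0.234, 0.001], [0.234, -0.972, 0.0], [0.001, 0.0, -1.0]]
wrist_force: [-1.9, 0.1, 6.5]
width: 62.6
grasp_force: 56.3
```

Contact with the pocket floor. Releasing and rising.

Call:
arm_command --moves '[[[0.6, 0, 0, 0, 0], [0.75, 0, 0, 0, 0], [0.8, 0, 0, 0, 0], [0.9, 0, 0, 0, 0], [1, 0, 0, 0, 0], [1, 0, 0, 0, 0], [1, 0, 0, 0, 0], [1, 0, 0, 0, 0]]]'

```text
time: 9.8
position: [474.5, -3.4, 81.6]
ee_rot: [[0.972, 0.234, 0.0], [0.234, -0.972, 0.0], [0.0, -0.0, -1.0]]
wrist_force: [-0.1, -0.3, -0.4]
width: 85.4
grasp_force: 0.0
```

Call:
arm_command --moves '[[[1, 0, 0, -1, 0], [1, 0, 0, -2, 0], [1, 0, 0, -2.5, 0], [1, 0, 0, -2.5, 0], [1, 0, 0, -2, 0], [1, 0, 3, 0, 0], [1, 0, 4, 0, 0], [1, 0, 3.2, 0, 0], [1, 0, 2, 0, 0], [1, 0, 0, 0, 0]]]'

```text
time: 11.05
position: [503.1, -123.2, 181.8]
ee_rot: [[0.973, 0.231, 0.0], [0.231, -0.973, -0.0], [0.0, 0.0, -1.0]]
wrist_force: [-0.4, 0.6, -0.3]
width: 85.6
grasp_force: 0.0
```

Run:
```python
from h import *
from rig import grab_frame
go('M',82)
P=cloud("top",grab_frame("top")[1]);q=P[205:280,225:290].reshape(-1,3);q=q[(q[:,2]>105)&(q[:,2]<122)]
q=q[np.hypot(q[:,0]-474.5,q[:,1]+3)<45]
print(cv2.minEnclosingCircle(q[:,:2].astype(np.float32)),len(q),np.median(q[:,2]))
weigh(6)
```

```text
t 11.05 p [ 503.1 -123.2  181.8] shift cm [ 0.03 -0.16  9.98] spin -0.27 tilt [ 0. -0. -1.] F [-0.4   0.59 -0.26] w 85.6 g 0.0
((474.9313049316406, -3.9089229106903076), 31.981191635131836) 676 115.1208012189062
Fz 0.35 sd 0.28
```

Call:
arm_command --moves '[[[1, 0, 0, 2, -0.2], [1, 0, 0, 2.5, 0], [1, 0, 0, 2.5, 0], [1, 0, 0, 1.5, 0], [1, 0, 0, 1, 0], [1, 0, 0, 0.5, 0], [1, 0, 0, 0, 0], [1, 0, 0, 0, 0]]]'

```text
time: 12.4
position: [503.6, -122.2, 82.2]
ee_rot: [[0.971, 0.237, 0.001], [0.237, -0.971, -0.0], [0.001, 0.001, -1.0]]
wrist_force: [-0.7, 0.8, -0.1]
width: 85.4
grasp_force: 0.0
```

```bash
python3 -c "from h import *;go('M',82)"
```

```text
t 12.4 p [ 503.6 -122.2   82.2] shift cm [-0.04 -0.06  0.02] spin 0.08 tilt [ 0.001 -0.    -1.   ] F [-0.71  0.8  -0.11] w 85.4 g 0.0
```

Call:
arm_command --moves '[[[0.9, 0, 0, 0, 0], [0.8, 0, 0, 0, 0], [0.75, 0, 0, 0, 0], [0.6, 0, 0, 0, 0], [0.5, 0, 0, 0, 0], [0, 0, 0, 0, 0], [0, 0, 0, 0, 0], [0, 0, 0, 0, 0]]]'

```text
time: 13.4
position: [503.1, -121.4, 82.1]
ee_rot: [[0.971, 0.238, 0.0], [0.238, -0.971, 0.001], [0.0, -0.001, -1.0]]
wrist_force: [-1.3, 1.7, 5.3]
width: 62.4
grasp_force: 54.1
```

Call:
arm_command --moves '[[[0, 0, 0, -0.6, 0], [0, 0, 0, -1, 0], [0, 0, 0, -1.2, 0], [0, 0, 0, -1.2, 0], [0, 0, 0, -1, 0], [0, 0, 0, -0.5, 0], [0, 0, 0, 0, 0], [0, 0, 0, 0, 0], [0, 0, 0, 0, 0], [0, 0, 0, 0, 0]]]'

```text
time: 14.65
position: [502.9, -122.0, 136.3]
ee_rot: [[0.971, 0.237, -0.001], [0.237, -0.971, 0.0], [-0.001, -0.0, -1.0]]
wrist_force: [-0.0, 0.1, -4.0]
width: 62.7
grasp_force: 55.4
```

```bash
python3 -c "from h import *;weigh();go('M',82)"
```

```text
Fz -3.23 sd 0.71
t 15.25 p [ 503.1 -122.   136.6] shift cm [-0.   -0.04  5.46] spin 0.08 tilt [ 0.  0. -1.] F [-0.28  0.12 -3.83] w 62.2 g 55.4
```

Also light (about 3.4 N). Setting it back.

Call:
arm_command --moves '[[[0, 0, 0, 1, 0], [0, 0, 0, 1.2, 0], [0, 0, 0, 1.2, 0], [0, 0, 0, 1, 0], [0, 0, 0, 0.6, 0], [0, 0, 0, 0.3, 0], [0, 0, 0, 0.15, 0], [0, 0, 0, 0.1, 0], [0, 0, 0, 0, 0], [0, 0, 0, 0, 0]]]'

```text
time: 16.5
position: [503.4, -122.0, 82.1]
ee_rot: [[0.971, 0.237, 0.001], [0.237, -0.971, -0.0], [0.001, 0.0, -1.0]]
wrist_force: [-2.7, 0.8, 5.6]
width: 62.9
grasp_force: 56.2
```

Call:
arm_command --moves '[[[0.6, 0, 0, 0, 0], [0.75, 0, 0, 0, 0], [0.8, 0, 0, 0, 0], [0.9, 0, 0, 0, 0], [1, 0, 0, 0, 0], [1, 0, 0, 0, 0], [1, 0, 0, 0, 0], [1, 0, 0, 0, 0]]]'

```text
time: 17.5
position: [503.1, -122.1, 81.1]
ee_rot: [[0.971, 0.237, 0.0], [0.237, -0.971, 0.0], [0.0, -0.0, -1.0]]
wrist_force: [-0.7, -0.2, 0.5]
width: 85.3
grasp_force: 0.0
```

Call:
arm_command --moves '[[[1, 0, 0, -1, 0], [1, 0, 0, -2, 0], [1, 0, 0, -2.5, 0], [1, 0, 0, -2.5, 0], [1, 0, 0, -2, 0], [1, 0, 3, 0, 0], [1, 0, 4, 0, 0], [1, 0, 3.2, 0, 0], [1, 0, 2, 0, 0], [1, 0, 0, 0, 0]]]'

```text
time: 18.75
position: [531.8, -241.9, 181.2]
ee_rot: [[0.972, 0.235, -0.0], [0.235, -0.972, -0.0], [-0.0, 0.0, -1.0]]
wrist_force: [-0.6, 0.9, 0.4]
width: 85.5
grasp_force: 0.0
```

```bash
python3 -c "from h import *;weigh(5);go('R',82)"
```

```text
Fz -0.06 sd 0.47
t 19.0 p [ 532.2 -238.6  181.2] shift cm [-0.05  0.11  9.92] spin 0.23 tilt [-0.     0.001 -1.   ] F [-0.35  1.08  0.24] w 85.2 g 0.0
```

Call:
arm_command --moves '[[[1, 0, 0, 2, 0.1], [1, 0, 0, 2.5, 0], [1, 0, 0, 2.5, 0], [1, 0, 0, 1.5, 0], [1, 0, 0, 0.9, 0], [1, 0, 0, 0.5, 0], [1, 0, 0, 0, 0], [1, 0, 0, 0, 0]]]'

```text
time: 20.0
position: [532.5, -240.8, 82.8]
ee_rot: [[0.972, 0.236, 0.001], [0.236, -0.972, -0.0], [0.001, 0.001, -1.0]]
wrist_force: [-0.2, -1.3, 1.1]
width: 85.5
grasp_force: 0.0
```

```bash
python3 -c "from h import *;go('R',82)"
```

```text
t 20.0 p [ 532.5 -240.8   82.8] shift cm [-0.03 -0.12  0.08] spin -0.02 tilt [ 0.001 -0.    -1.   ] F [-0.24 -1.27  1.06] w 85.5 g 0.0
```

Call:
arm_command --moves '[[[0.9, 0, -0.05, 0, 0], [0.8, 0, 0, 0, 0], [0.75, 0, 0, 0, 0], [0.6, 0, 0, 0, 0], [0.5, 0, 0, 0, 0], [0, 0, 0, 0, 0], [0, 0, 0, 0, 0], [0, 0, 0, 0, 0]]]' --newtons 60

```text
time: 21.0
position: [532.2, -239.8, 82.8]
ee_rot: [[0.972, 0.236, 0.001], [0.236, -0.972, 0.0], [0.001, -0.0, -1.0]]
wrist_force: [-1.1, 0.8, 5.3]
width: 62.4
grasp_force: 66.8
```

Call:
arm_command --moves '[[[0, 0, 0, -0.6, 0], [0, 0, 0, -1, 0], [0, 0, 0, -1.2, 0], [0, 0, 0, -1.2, 0], [0, 0, 0, -1, 0], [0, 0, 0, -0.5, 0], [0, 0, 0, 0, 0], [0, 0, 0, 0, 0], [0, 0, 0, 0, 0], [0, 0, 0, 0, 0]]]'

```text
time: 22.25
position: [531.8, -240.0, 136.8]
ee_rot: [[0.972, 0.236, -0.001], [0.236, -0.972, 0.0], [-0.0, -0.0, -1.0]]
wrist_force: [0.3, -0.1, -6.1]
width: 62.5
grasp_force: 66.9
```

```bash
python3 -c "from h import *;weigh();go('R',82)"
```

```text
Fz -6.41 sd 0.44
t 22.85 p [ 531.9 -240.1  137.2] shift cm [ 0.01 -0.04  5.52] spin -0.01 tilt [ 0.  0. -1.] F [-0.46  0.09 -6.41] w 62.2 g 66.9
```

Heaviest is the right tin (6.4 N against 3.4 N for the others). Lifting it higher.

Call:
arm_command --moves '[[[0, 0, 0, -1, 0], [0, 0, 0, -1.5, 0], [0, 0, 0, -1.5, 0], [0, 0, 0, -1.5, 0], [0, 0, 0, -1.5, 0], [0, 0, 0, -1, 0], [0, 0, 0, -0.5, 0], [0, 0, 0, 0, 0], [0, 0, 0, 0, 0], [0, 0, 0, 0, 0]]]'

```text
time: 24.1
position: [531.6, -240.0, 221.5]
ee_rot: [[0.972, 0.236, -0.001], [0.236, -0.972, 0.001], [-0.001, -0.001, -1.0]]
wrist_force: [0.4, 0.8, -6.0]
width: 62.2
grasp_force: 67.1
```

Call:
arm_command --moves '[[[0, 0, 0, 0, 0], [0, 0, 0, 0, 0], [0, 0, 0, 0, 0], [0, 0, 0, 0, 0]]]'

```text
time: 24.6
position: [531.9, -240.1, 222.2]
ee_rot: [[0.972, 0.236, 0.0], [0.236, -0.972, 0.0], [0.0, -0.0, -1.0]]
wrist_force: [0.1, 0.2, -6.5]
width: 62.3
grasp_force: 67.1
```

Run:
```python
from h import *
from rig import grab_frame
go('R',82)
p,d=grab_frame("scene");cv2.imwrite("pics/s3.png",p[:,:,::-1])
P=cloud("top",grab_frame("top")[1]).reshape(-1,3)
for n in "LM":
    q=P[(P[:,2]>105)&(P[:,2]<122)&(np.hypot(P[:,0]-TG[n][0],P[:,1]-TG[n][1])<42)]
    print(n,cv2.minEnclosingCircle(q[:,:2].astype(np.float32)),len(q),np.ptp(q[:,2]),np.median(q[:,2]))
```

```text
t 24.6 p [ 531.9 -240.1  222.2] shift cm [ 1.000e-02 -4.000e-02  1.402e+01] spin -0.01 tilt [ 0.  0. -1.] F [ 0.09  0.19 -6.54] w 62.3 g 67.1
L ((474.6933288574219, -4.0695013999938965), 32.18678283691406) 676 15.818490735791329 114.99710017449411
M ((503.05718994140625, -122.69400024414062), 32.15993118286133) 664 15.550027626817837 114.83861584484191
```

View pics/s3.png

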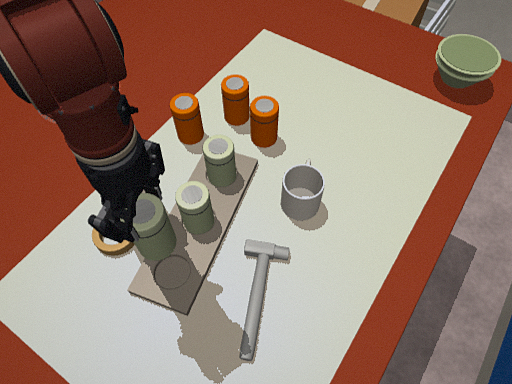

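The right tin is held upright at about (155,230), roughly 145 mm up. The other two stand in their pockets at (220,160) and (196,207), and the bystanders haven't moved.

```bash
python3 -c "from rig import workorder;print(workorder.finish_job())"
```

```text
the job is handed in; nothing more can be done
None
```

The right-hand canister is the heaviest, at about 6.4 N against about 3.4 N for each of the other two; I handed the job in with it held upright and still about 145 mm above the table, the other two back in their pockets within about 1 mm of their starts, and the mug, mallet and tape not disturbed.

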